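Sweep the crock pieces into the dustpan

ROBOT

A 6-joint arm with a two-finger parallel gripper is mounted at the origin on the work surface. World frame = base frame: x ahead of the robot, y to its left, z up, the work surface at z = 0. Lengths are in m, angles in rad, forces in N, time in s.
With the tool pointing down it reaches from about 0.35 to 0.775 m from the base axis. Payload 7.3 kg.
Tool frame: the origin (TCP) lies midway between the tips of the shut fingers; the grasp point (between the pads) lies 19 mm behind it (grasp_offset is the distance from the TCP to the grasp point, in m); z points along the fingers, y is the line along which they close (so a half turn about z gives the same grasp; the last joint's range is limited). The gripper opens to 92 mm and grips with 3 to 60 N. Pads are 19 mm wide; open, the fingers measure 130 mm over their backs; the gripper's body (75 mm by 190 mm) begins 47 mm behind the grasp point.
Start: joints at [1.115, 0.342, 1.524, -0, 1.275, -0.146], TCP at [0.16, 0.5, 0.227] pointing down, gripper open.
Joint ranges: [-2.53, 2.53], [-0.77, 2.02], [0.04, 2.7], [-1, 4.14], [0.28, 2.66], [-3.11, 3.11]. Speed limits (rad/s): [2.57, 2.57, 3.14, 3.14, 3.14, 3.14].

INTERFACE

Orientations are given as a unit quaternion [x, y, z, w].
In Python, from cell import * gives the robot as it stands. The module is installed in compiled form; this text tells all that it offers.
- The arm moves only by the tool play_rows, never from a script. Its arguments are lists of equal length, an entry for each row: "claw": the opening, from 0 (shut) to 1 (fully open); "offset": the shift along the tool's x, y, z in m, a list of three; "angular": the turn, a rotation vector about the tool's x, y, z in rad, a list of three. In form: {"claw": [claw, ...], "offset": [[x, y, z], ...], "angular": [[wx, wy, wz], ...]}. A call has 1 to 8 rows; each row shifts and turns the commanded pose from where the row before left it, along the tool's axes as they then stand; what a row does not reach is not made up. A row lasts 1/8 s, in which the tool goes at most 62.5 mm and 10.7 degrees, less where a joint would pass 70% of its speed; a pose out of reach is approached as far as the arm can. A call is refused whole if a number of a shift passes 0.0625 or a number of a turn 0.188, either way. A call with a gripper value outside its range is refused whole. The fingers move at their own pace and stop on an object; "force" is the grip in N (left out, the last holds). Time passes only in rows, so rows that do not move let the fingers close. It gives the time, the measured TCP pose, the force, the opening and the grip force at its end, in the units of the state.
- get_state(): the state, without advancing time (a new reading comes with each control period).
- get_image(name): name is "scene" or "side" or "wrist"; returns (picture, depth): 400x640x3 uint8, red, green, blue; 400x640 float32, m along the optical axis (not along the pixel's ray), 0 where there is no reading.
- camera_params(name): a dict with "K" (3x3 intrinsics, pixels), "dist" ([k1, k2, p1, p2, k3] as OpenCV has them; the pictures are not rectified), "eye" and "orientation" of the camera in the world; the wrist camera has in their place "T_tool_cam" (4x4, takes a point from camera to tool coordinates, whose origin is the TCP and whose axes are the flange's). Camera axes: x right, y down, z forward; pixel columns grow to the right and rows downward; lengths in m; the calibration is good to about 2 mm. A picture is of the moment at which its call begins: read the wrist's pose just before it. camera_params takes no time and is no camera call.
- finish_job(): hands the job in; it is judged then, once.
The state is a dict: "t": time; "joint_pos": joint angles; "qd": joint speeds; "joint_torque": joint torques, N m; "ee_pos": TCP position; "ee_rot": TCP orientation; "force": force on the tool from outside, world axes, zero at the start; "wrist_torque": the same for the moment, N m; "width": finger opening in m; "gripper_force": force on a finger pad.
Only numpy, scipy, OpenCV 4.12 (cv2) and the standard library are available. Lean on these libraries where they do the work, as an engineer would, in place of code of your own. Each camera call takes 0.05 s, during which the arm holds its last target. There are 200 camera calls.

TASK

Five chunky terracotta pieces are left on the counter from repotting: take the counter sweeper by its upright handle and sweep all five into the brass dustpan, right past its sloping lip, touching them only with the sweeper and without picking them up. Then stand the sweeper back upright on its black mat, lengthwise on it, and let go. Leave the vase, the candle and the white planter where they are.

Things in the scene. Friction and masses are not known exactly. Their poses are not given: they have to be found in the camera images.
- sweeper: Loose oak counter sweeper, 280 g, standing on the mat. Foot block 40 mm thick (x), 120 mm long (y), 40 mm high, black below; on it, centred, an upright flat handle 22 mm thick (x), 70 mm long (y), from z 40 to 109 mm: grip it from above across its 22 mm. Pushes with either long face (+x or -x). Origin: centre of the foot's underside, z up.
- mat: Black rubber mat fixed on the counter, 120 mm (x) by 190 mm (y), 4 mm thick, on which the sweeper stands. Origin: centre of its underside, on the counter.
- dustpan: Brass dustpan, fixed to the counter. Origin: middle of its mouth edge, at counter level; +x runs inward (sweeping direction). Lip slopes from 0 at x 0 to 4 mm at x 40 mm, then a flat floor at 4 mm to the back wall at x 185 mm. Inside y -120 to +120 mm. Side walls 40 mm high from x 0, back wall 45 mm; oak handle behind, to x 305 mm, 43 mm high.
- piece1: Loose chunky terracotta piece, 28 x 21 mm by 20 mm tall, about 22 g, lying on the counter in front of the dustpan's mouth. Origin: its centre, 10 mm above the counter.
- piece2: Loose chunky terracotta piece, 26 x 22 mm by 20 mm tall, about 22 g, lying on the counter in front of the dustpan's mouth. Origin: its centre, 10 mm above the counter.
- piece3: Loose chunky terracotta piece, 24 x 24 mm by 20 mm tall, about 22 g, lying on the counter in front of the dustpan's mouth. Origin: its centre, 10 mm above the counter.
- piece4: Loose chunky terracotta piece, 27 x 20 mm by 20 mm tall, about 22 g, lying on the counter in front of the dustpan's mouth. Origin: its centre, 10 mm above the counter.
- piece5: Loose chunky terracotta piece, 25 x 23 mm by 20 mm tall, about 22 g, lying on the counter in front of the dustpan's mouth. Origin: its centre, 10 mm above the counter.
- vase: Loose blue glazed vase, 68 mm diameter, 100 mm tall; a bystander beside the pieces. Origin: centre of its underside.
- candle: Loose brass candle tin, 64 mm diameter, 48 mm tall (wick to 57 mm); a bystander beside the pieces. Origin: centre of its underside.
- planter: Loose white square planter, 75 mm square and 75 mm tall, with leaves up to about 150 mm; a bystander. Origin: centre of its underside.

How it is judged:
By the outcome, as a careful person would: the job done as asked, in the order asked, and still so for the second after the job is handed in, with the robot touching nothing.
It also fails if it takes over 67 s, if anything falls off the work surface, if the arm or the gripper's body presses on something with over 40 N, if the wrist force passes 120 N, or if a joint passes its speed limit or range.

## Working session

There is one attempt and no reset: what is moved stays moved. The work goes in short steps, Python scripts to look and compute and a tool call to move; the robot and the scene stay as the last step left them, time stands still between calls to the robot, and variables do not carry over. Pictures are saved under pics/ and viewed, at most 10 in all, crops included, and the job is handed in when it is done.

Besides the shell and the picture viewer there is one more tool, called after "Call:" as name(argument=value, ...), one argument or row to a line, values as JSON. play_rows: Moves the arm, as the interface text tells. Its arguments: {"type":"object","properties":{"claw":{"type":"array"},"offset":{"type":"array"},"angular":{"type":"array"},"force":{"type":"number"}},"required":["claw","offset","angular"]}

```bash
mkdir -p pics
cat > h.py <<'E'
from cell import *
import numpy as np, cv2
from scipy.spatial.transform import Rotation as R
def cam(name, st=None):
    p=camera_params(name); K=np.array(p["K"]); d=np.array(p["dist"])
    if name=="wrist":
        T=np.eye(4); T[:3,:3]=R.from_quat(st["ee_rot"]).as_matrix(); T[:3,3]=st["ee_pos"]
        T=T@np.array(p["T_tool_cam"]); return K,d,T[:3,:3],T[:3,3]
    o=np.array(p["orientation"]); Rm=o if o.shape==(3,3) else R.from_quat(o).as_matrix()
    return K,d,Rm,np.array(p["eye"])
def ray(c,uv):
    K,d,Rm,e=c; n=cv2.undistortPoints(np.array(uv,float).reshape(-1,1,2),K,d).reshape(-1,2)
    return np.c_[n,np.ones(len(n))]@Rm.T
def onplane(c,uv,z):
    r=ray(c,uv); return c[3]+r*((z-c[3][2])/r[:,2])[:,None]
def cloud(c,depth):
    v,u=np.mgrid[0:400,0:640]; r=ray(c,np.c_[u.ravel(),v.ravel()])
    return (c[3]+r*depth.reshape(-1,1)).reshape(400,640,3)
def shot(name,tag):
    st=get_state(); im,de=get_image(name); cv2.imwrite(f"pics/{tag}.png",im[:,:,::-1]); np.savez(f"pics/{tag}.npz",im=im,de=de,p=st["ee_pos"],q=st["ee_rot"])
    return im,de,cam(name,st)
E
python3 - <<'E'
from h import *
for n in("scene","side","wrist"):
    im,de,c=shot(n,n+"0"); print(n,c[3],c[2][:,2],(de>0).mean())
a=[cv2.imread(f"pics/{n}0.png") for n in("scene","side")]
s=get_state();print(s)
E
```

```text
scene [ 1.06769958 -0.24531089  0.56301127] [-0.69267574  0.18894217 -0.69606119] 0.99603515625
side [ 0.47865784 -0.82322647  0.59813234] [ 0.12308054  0.76641432 -0.6304445 ] 0.99584375
wrist [0.08397632 0.52392158 0.38454308] [ 0.28261974 -0.09143334 -0.9548644 ] 0.99590234375
{'t': 0.15, 'joint_pos': array([ 1.11499111e+00,  3.42549183e-01,  1.52476940e+00,  6.28004703e-06,
        1.27538417e+00, -1.45980101e-01]), 'qd': array([-0.00018787, -0.0018169 , -0.00277969, -0.00061249, -0.00017836,
        0.00078814]), 'joint_torque': array([ 1.61647393e-03, -4.31466293e+01, -2.44355714e+01,  7.19040097e-02,
        5.36596240e-02, -6.40076655e-05]), 'ee_pos': array([0.15990754, 0.49975296, 0.22622145]), 'ee_rot': array([ 1.54294584e-01,  9.88024733e-01, -5.29222654e-04, -1.67370298e-04]), 'force': array([1.02194855, 0.49659542, 0.03688473]), 'wrist_torque': array([-0.01533702,  0.0055539 ,  0.00130257]), 'gripper_force': 0.0, 'width': 0.09177026481253063}
```

View pics/scene0.png

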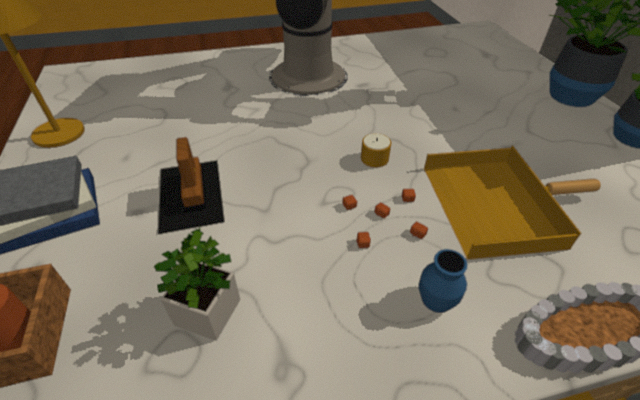

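View pics/side0.png

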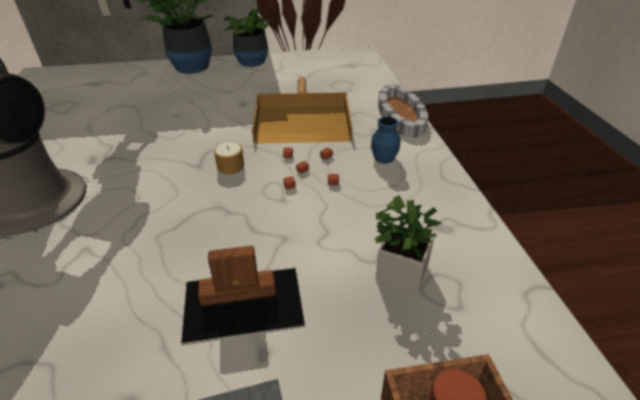

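The scene view shows five red pieces around (345–425, 190–240), the pan to their right (mouth edge (427,155)–(470,252)), the candle at (376,150), the vase at (443,280), the planter at (200,290), and the sweeper on its mat at (190,180). The side view shows the same layout, with the sweeper at (237,275).

```bash
cat > m.py <<'E'
from h import *
def load(tag,name):
    z=np.load(f"pics/{tag}.npz"); st=dict(ee_pos=z["p"],ee_rot=z["q"]); c=cam(name,st); return z["im"],c,cloud(c,z["de"])
def masks(im,P):
    h=cv2.cvtColor(im,cv2.COLOR_RGB2HSV).astype(int); H,S,V=h[...,0],h[...,1],h[...,2]
    X,Y,Z=P[...,0],P[...,1],P[...,2]; ok=(X>.3)&(X<.95)&(Y>-.5)&(Y<.6)
    return H,S,V,X,Y,Z,ok
def rect(p): 
    r=cv2.minAreaRect((p[:,:2]*1000).astype(np.float32)); return r
def pieces(im,P,ylo=-.3):
    H,S,V,X,Y,Z,ok=masks(im,P)
    m=(((H<8)|(H>174))&(S>140)&(V>60)&ok&(Z<.06)&(Y>ylo)).astype(np.uint8)
    n,l,s,c=cv2.connectedComponentsWithStats(m); out=[]
    for i in range(1,n):
        if s[i,4]>25:
            p=P[l==i]; t=p[p[:,2]>np.percentile(p[:,2],90)-.004]
            out.append((c[i].round(1),s[i,4],t.mean(0).round(4),((p.min(0)+p.max(0))/2).round(4)))
    return out
E
python3 - <<'E'
from m import *
for tag,n in(("scene0","scene"),("side0","side")):
    im,c,P=load(tag,n); print(n)
    for o in pieces(im,P): print(*o)
    H,S,V,X,Y,Z,ok=masks(im,P)
    wood=(H>=4)&(H<20)&(S>90)&ok&(Y<0)&(Z>.012)
    mm=np.zeros(H.shape,np.uint8)
    if n=="scene": mm[130:215,165:215]=1
    else: mm[240:310,190:280]=1
    w=(mm>0)&wood; t=w&(Z>.09); p=P[w]
    print("wood",w.sum(),p[:,2].max()); 
    t=P[w&(Z>p[:,2].max()-.008)]; print("handle top",t.mean(0),rect(t))
    f=P[w&(Z<.052)&(Z>.036)]; print("foot top",f.mean(0),rect(f))
    b=(V<45)&ok&(Z<.02)&(Y<0); q=np.zeros_like(b); 
    if n=="scene": q[155:240,150:230]=1
    else: q[265:345,175:310]=1
    b=b&q; mp=P[b]; print("mat",b.sum(),np.median(mp[:,2]),rect(mp))
    br=(H>16)&(H<30)&(S>140)&ok&(Y>.18); 
    for nm,lo,hi in(("floor",-.01,.012),("walls",.03,.06)):
        p=P[br&(Z>lo)&(Z<hi)]; print("pan",nm,len(p),rect(p),cv2.boxPoints(rect(p)).round().tolist())
    bl=(H>95)&(H<115)&(S>120)&ok&(Z<.12)&(Y>.1); p=P[bl]; print("vase",p.min(0),p.max(0))
    cn=(H>14)&(H<30)&(S>60)&ok&(Z>.03)&(Y<.2)&(X<.62)&(Y>-.05)
    p=P[cn]; print("candle",len(p), p.min(0) if len(p) else 0,p.max(0) if len(p) else 0)
    wp=ok&(Z>.015)&(Y<.05)&(Y>-.3)&(X>.68); p=P[wp];print("planter",p.min(0),p.max(0))
    pp=P[ok&(Z>.01)&(Z<.075)&(Y<.05)&(Y>-.3)&(X>.68)]; print(rect(pp))
E
```

```text
scene
wood 1325 0.11570164707761821
handle top [ 0.43232526 -0.33865577  0.11237899] ((428.1248474121094, -338.5013122558594), (20.47062110900879, 67.31452178955078), 89.58059692382812)
foot top [ 0.45474807 -0.33620134  0.04370823] ((428.2122497558594, -339.60906982421875), (36.581356048583984, 118.19975280761719), 89.83191680908203)
mat 2833 0.004212053248913827 ((433.2984619140625, -349.4655456542969), (116.94647216796875, 187.6243133544922), 89.60018920898438)
pan floor 5734 ((696.3201904296875, 237.34840393066406), (148.12030029296875, 418.52655029296875), 85.16551208496094) [[482.0, 181.0], [899.0, 146.0], [911.0, 294.0], [494.0, 329.0]]
pan walls 1701 ((614.8424682617188, 302.3785705566406), (265.7408447265625, 244.476318359375), 0.009497856721282005) [[482.0, 425.0], [482.0, 180.0], [748.0, 180.0], [748.0, 425.0]]
vase [0.30009276 0.58190007 0.00938212] [0.34641994 0.59999939 0.07621436]
candle 394 [0.38873623 0.01978929 0.03016578] [0.48674859 0.19861697 0.05125478]
planter [ 0.6802972  -0.29995169  0.015114  ] [0.81457764 0.04913782 0.15114802]
((747.2000122070312, -126.657
[... 534 characters left out ...]
pan floor 2234 ((612.5865478515625, 241.86141967773438), (152.42323303222656, 241.0369873046875), 82.86468505859375) [[484.0, 181.0], [723.0, 151.0], [742.0, 303.0], [502.0, 332.0]]
pan walls 443 ((612.568603515625, 244.48216247558594), (153.38922119140625, 245.23333740234375), 84.05052947998047) [[483.0, 181.0], [727.0, 155.0], [742.0, 308.0], [499.0, 333.0]]
vase [0.30023212 0.58139812 0.01529215] [0.34358884 0.59956909 0.07704095]
candle 307 [0.38508686 0.0189262  0.03002443] [0.48589829 0.19909716 0.05304387]
planter [ 0.68164332 -0.29998402  0.01512238] [0.81258498 0.04328862 0.1537207 ]
((722.5092163085938, -130.2956085205078), (343.7318115234375, 69.34475708007812), 69.36363220214844)
```

Run:
```python
from m import *
for tag,n,px in(("scene0","scene",[(349,202),(382,210),(409,195),(364,240),(419,230),(443,285),(376,150),(427,160),(468,253)]),("side0","side",[(288,153),(302,168),(290,183),(327,153),(334,180),(385,145),(229,158),(256,145),(351,143)])):
    im,c,P=load(tag,n); h=cv2.cvtColor(im,cv2.COLOR_RGB2HSV); print(n)
    for u,v in px: print(u,v,h[v,u],P[v,u].round(4))
    H,S,V,X,Y,Z,ok=masks(im,P)
    # anything standing above counter between sweeper and pan
    m=((Z>.008)&(X>.3)&(X<.9)&(Y>-.22)&(Y<.3)&ok).astype(np.uint8)
    k,l,s,ce=cv2.connectedComponentsWithStats(m)
    for i in range(1,k):
        if s[i,4]>25:
            p=P[l==i]; print(ce[i].round(),s[i,4],p.min(0).round(3),p.max(0).round(3),"top",p[p[:,2]>p[:,2].max()-.006].mean(0).round(4), rect(p[p[:,2]>p[:,2].max()-.006]))
```

```text
scene
349 202 [ 10 189 142] [ 0.5532 -0.0518  0.0193]
382 210 [  9 196 125] [0.5884 0.0025 0.0181]
409 195 [ 11 206 129] [0.5632 0.0688 0.0178]
364 240 [ 10 199 141] [ 0.6495 -0.0549  0.0184]
419 230 [ 11 190 125] [0.6532 0.0482 0.0192]
443 285 [103 149  77] [0.8001 0.0067 0.0752]
376 150 [ 19 171 122] [0.445  0.041  0.0465]
427 160 [ 20 198  85] [0.4793 0.1461 0.0247]
468 253 [ 20 210 114] [0.7194 0.1094 0.015 ]
[376. 148.] 815 [0.387 0.02  0.008] [0.451 0.083 0.057] top [0.4184 0.0494 0.0535] ((419.2598571777344, 48.688316345214844), (37.9326286315918, 13.292491912841797), 51.783573150634766)
[461. 157.] 887 [0.474 0.143 0.008] [0.503 0.3   0.042] top [0.4881 0.2197 0.0386] ((488.0512390136719, 221.3194122314453), (157.5106658935547, 8.022048950195312), 81.54743194580078)
[408. 193.] 152 [0.541 0.058 0.008] [0.568 0.084 0.022] top [0.5561 0.0704 0.0194] ((554.4221801757812, 71.25370788574219), (23.648115158081055, 23.85026741027832), 74.83460998535156)
[349. 201.] 155 [ 0.532 -0.061  0.008] [ 0.557 -0.036  0.022] top [ 0.5458 -0.0483  0.0194] ((545.0142822265625, -48.04154586791992
[... 2589 characters left out ...]
[0.6432 0.0502 0.0206] ((642.4097290039062, 51.75653076171875), (27.97083282470703, 22.067031860351562), 32.69509506225586)
[302. 166.] 110 [ 0.566 -0.008  0.008] [0.595 0.016 0.024] top [0.5796 0.0038 0.0209] ((579.4720458984375, 4.1646881103515625), (24.777320861816406, 21.270339965820312), 24.68721580505371)
[333. 179.] 117 [ 0.626 -0.066  0.009] [ 0.653 -0.043  0.023] top [ 0.6401 -0.0559  0.0208] ((639.4747314453125, -55.016265869140625), (21.79373550415039, 24.31649398803711), 78.56013488769531)
[288. 182.] 118 [ 0.53  -0.062  0.008] [ 0.554 -0.035  0.023] top [ 0.5425 -0.0503  0.0206] ((542.6531372070312, -48.77446746826172), (21.949193954467773, 25.86766815185547), 5.753633499145508)
```

Call:
play_rows(
  claw=[1,1,1,1,1,1,1,1],
  offset=[
    [0,0,0],
    [0,0,0],
    [-0.045,0,0],
    [-0.045,0,0],
    [-0.045,0,0],
    [-0.045,0,0],
    [-0.045,0,0],
    [-0.045,-0.03,0],
  ],
  angular=[
    [0,0,-0.155],
    [0,0,-0.155],
    [0,0,0],
    [0,0,0],
    [0,0,0],
    [0,0,0],
    [0,0,0],
    [0,0,0],
  ],
  force=40,
)

```text
t: 1.15
ee_pos: [0.4311, 0.4706, 0.2257]
ee_rot: [-0.001, 1.0, -0.0, -0.0]
force: [-0.3, -0.6, 0.2]
width: 0.0918
gripper_force: 0.0
```

Call:
play_rows(
  claw=[1,1,1,1,1,1,1,1],
  offset=[
    [0,-0.06,0],
    [0,-0.06,0],
    [0,-0.06,0],
    [0,-0.06,0],
    [0,-0.06,0],
    [0,-0.06,0],
    [0,-0.06,0],
    [0,-0.06,0],
  ],
  angular=[
    [0,0,0],
    [0,0,0],
    [0,0,0],
    [0,0,0],
    [0,0,0],
    [0,0,0],
    [0,0,0],
    [0,0,0],
  ],
)

```text
t: 2.15
ee_pos: [0.4298, -0.0117, 0.2267]
ee_rot: [-0.0, 1.0, 0.0, 0.0]
force: [0.9, 0.1, -0.5]
width: 0.0919
gripper_force: 0.0
```

Call:
play_rows(
  claw=[1,1,1,1,1,1,1,1],
  offset=[
    [0.003,-0.055,0],
    [0,-0.055,0],
    [0,-0.055,0],
    [0,-0.055,0],
    [0,-0.055,0],
    [0,-0.045,0.0],
    [0,-0.01,0.0],
    [0,0,0],
  ],
  angular=[
    [0,0,0],
    [0,0,0],
    [0,0,0],
    [0,0,0],
    [0,0,0],
    [0,0,0],
    [0,0,0],
    [0,0,0],
  ],
)

```text
t: 3.15
ee_pos: [0.4269, -0.3397, 0.2261]
ee_rot: [0.0, 1.0, 0.001, -0.0]
force: [-0.4, -0.1, 0.7]
width: 0.0919
gripper_force: 0.0
```

Run:
```python
from m import *
shot("wrist","wrist1"); im,c,P=load("wrist1","wrist"); print(get_state()["ee_pos"])
H,S,V,X,Y,Z,ok=masks(im,P)
w=(H>=4)&(H<20)&(S>90)&ok&(abs(Y+.34)<.08)
t=P[w&(Z>.1)]; print(len(t),t[:,2].max(),rect(t)); f=P[w&(Z>.03)&(Z<.055)]; print(len(f),np.median(f[:,2]),rect(f))
b=(V<45)&ok&(abs(Z)<.02)&(abs(Y+.35)<.12)&(abs(X-.43)<.12); p=P[b]; print(np.median(p[:,2]),rect(p))
```

```text
[ 0.4270956  -0.33895155  0.22636611]
6282 0.38461909761068924 ((400.2884826660156, -330.0794677734375), (94.8376693725586, 103.71500396728516), 39.88770294189453)
1377 0.0440023011495182 ((424.8799133300781, -340.2286376953125), (118.97381591796875, 35.98955154418945), 0.08153995871543884)
0.004181455772183179 ((430.7254638671875, -348.9638671875), (116.14116668701172, 184.82766723632812), 89.76410675048828)
```

View pics/wrist1.png

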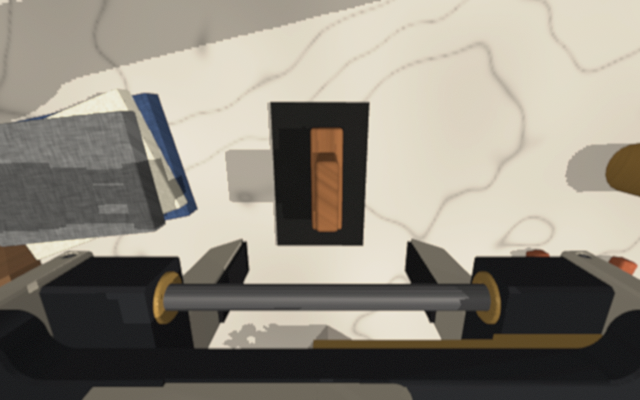

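The wrist view shows the sweeper at (326,180), square on the mat at (320,173) and well clear of the books. It sits at about (0.426, -0.341). Descending to grip it.

Call:
play_rows(
  claw=[1,1,1,1,1,0,0,0],
  offset=[
    [0.001,-0.001,0.04],
    [0,0,0.04],
    [0,0,0.04],
    [0,0,0.037],
    [0,0,0],
    [0,0,0],
    [0,0,0],
    [0,0,0],
  ],
  angular=[
    [0,0,0],
    [0,0,0],
    [0,0,0],
    [0,0,0],
    [0,0,0],
    [0,0,0],
    [0,0,0],
    [0,0,0],
  ],
  force=40,
)

```text
t: 4.2
ee_pos: [0.4267, -0.3413, 0.071]
ee_rot: [-0.0, 1.0, -0.001, 0.001]
force: [-0.8, -0.6, 0.1]
width: 0.0666
gripper_force: 0.0
```

Call:
play_rows(
  claw=[0,0,0,0],
  offset=[
    [0,0,0],
    [0,0,0],
    [0,0,0],
    [0,0,-0.02],
  ],
  angular=[
    [0,0,0],
    [0,0,0],
    [0,0,0],
    [0,0,0],
  ],
)

```text
t: 4.7
ee_pos: [0.4254, -0.3401, 0.0886]
ee_rot: [-0.0, 1.0, 0.001, -0.001]
force: [0.1, -0.5, 0.1]
width: 0.0262
gripper_force: 0.0
```

The fingers had not quite closed. I'll open them slightly, go back down and grip.

Call:
play_rows(
  claw=[0.5,0.5,0.5,0,0,0,0,0],
  offset=[
    [0,0,0],
    [0,0,0],
    [0,0,0.02],
    [0,0,0],
    [0,0,0],
    [0,0,0],
    [0,0,0],
    [0,0,0],
  ],
  angular=[
    [0,0,0],
    [0,0,0],
    [0,0,0],
    [0,0,0],
    [0,0,0],
    [0,0,0],
    [0,0,0],
    [0,0,0],
  ],
)

```text
t: 5.7
ee_pos: [0.4263, -0.3409, 0.0699]
ee_rot: [-0.0, 1.0, -0.0, 0.0]
force: [-0.1, -0.3, -0.9]
width: 0.0219
gripper_force: 40.0
```

Call:
play_rows(
  claw=[0,0,0],
  offset=[
    [0,0,-0.012],
    [0,0,-0.012],
    [0,0,0],
  ],
  angular=[
    [0,0,0],
    [0,0,0],
    [0,0,0],
  ],
)

```text
t: 6.08
ee_pos: [0.4268, -0.3416, 0.0952]
ee_rot: [-0.0, 1.0, -0.001, 0.001]
force: [0.3, -0.3, -3.8]
width: 0.0219
gripper_force: 40.0
```

Run:
```python
from m import *
for tag,n in(("scene0","scene"),("side0","side")):
    im,c,P=load(tag,n);H,S,V,X,Y,Z,ok=masks(im,P)
    p=P[ok&(Z>.015)&(Y<-.08)&(Y>-.5)&(X>.56)&(X<.9)]; print(np.percentile(p,[0,1,99,100],axis=0).round(3))
    k,l,s,ce=cv2.connectedComponentsWithStats((ok&(Z>.015)&(Y<-.08)&(X>.5)).astype(np.uint8))
    for i in range(1,k):
        if s[i,4]>40: print(s[i,4],P[l==i].min(0).round(3),P[l==i].max(0).round(3))
```

```text
[[ 0.658 -0.382  0.015]
 [ 0.664 -0.379  0.017]
 [ 0.76  -0.282  0.146]
 [ 0.762 -0.279  0.151]]
5811 [ 0.658 -0.382  0.015] [ 0.762 -0.279  0.151]
[[ 0.654 -0.383  0.015]
 [ 0.657 -0.381  0.017]
 [ 0.753 -0.298  0.149]
 [ 0.76  -0.281  0.154]]
4060 [ 0.654 -0.383  0.015] [ 0.76  -0.281  0.154]
```

Call:
play_rows(
  claw=[0,0,0,0,0,0,0,0],
  offset=[
    [-0.0325,0.042,0],
    [-0.0325,0.042,0],
    [-0.0325,0.042,0],
    [-0.0325,0.042,0],
    [-0.0325,0.042,0],
    [0,0,0],
    [0,0,0.011],
    [0,0,0.011],
  ],
  angular=[
    [0,0,0],
    [0,0,0],
    [0,0,0],
    [0,0,0],
    [0,0,0],
    [0,0,0.06],
    [0,0,0],
    [0,0,0],
  ],
)

```text
t: 7.08
ee_pos: [0.588, -0.1312, 0.0706]
ee_rot: [0.03, 1.0, 0.0, -0.001]
force: [-0.8, -0.3, -3.4]
width: 0.0216
gripper_force: 40.0
```

Call:
play_rows(
  claw=[0],
  offset=[
    [0,0,0],
  ],
  angular=[
    [0,0,0],
  ],
)

```text
t: 7.2
ee_pos: [0.5873, -0.1313, 0.07]
ee_rot: [0.03, 1.0, 0.001, -0.002]
force: [-0.4, 0.1, -3.5]
width: 0.0214
gripper_force: 40.0
```

Run:
```python
from m import *
im,de,c=shot("side","side1"); cv2.imwrite("pics/side1c.png",cv2.resize(im[100:260,200:440,::-1],(720,480)))
P=cloud(c,de);H,S,V,X,Y,Z,ok=masks(im,P);w=(H>=4)&(H<20)&(S>90)&ok&(Y<-.1)&(Y>-.2)&(X<.66)&(X>.5)
f=P[w&(Z>.04)&(Z<.055)]; print(np.median(f[:,2]),rect(f),P[w][:,2].max())
```

```text
0.045627540426815105 ((585.1346435546875, -132.8057098388672), (38.60478210449219, 117.26128387451172), 87.08220672607422) 0.4219205433400477
```

View pics/side1c.png

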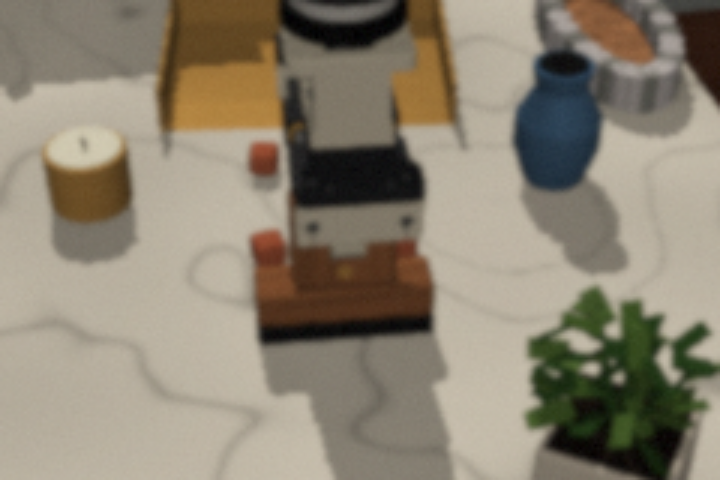

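The side crop shows the foot spanning columns 258–432, behind all the pieces, but about 4 mm too far left. I'll shift it right, raise it 3 mm and push.

Call:
play_rows(
  claw=[0,0,0,0,0,0,0,0],
  offset=[
    [-0.004,0.01,-0.003],
    [0,0.02,0],
    [0,0.02,0],
    [0,0.02,0],
    [0,0.02,0],
    [0,0.02,0],
    [0,0.02,0],
    [0,0.01,0],
  ],
  angular=[
    [0,0,0],
    [0,0,0],
    [0,0,0],
    [0,0,0],
    [0,0,0],
    [0,0,0],
    [0,0,0],
    [0,0,0],
  ],
)

```text
t: 8.25
ee_pos: [0.601, 0.0102, 0.0747]
ee_rot: [0.029, 1.0, 0.0, -0.0]
force: [-0.2, -1.0, -3.1]
width: 0.0218
gripper_force: 40.0
```

Run:
```python
from m import *
a=shot("scene","scene2")[0]; b=shot("side","side2")[0]
cv2.imwrite("pics/both2.png",np.hstack([cv2.resize(a[120:280,320:520,::-1],(400,320)),cv2.resize(b[80:240,200:400,::-1],(400,320))]))
```

```text
(no output)
```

View pics/both2.png

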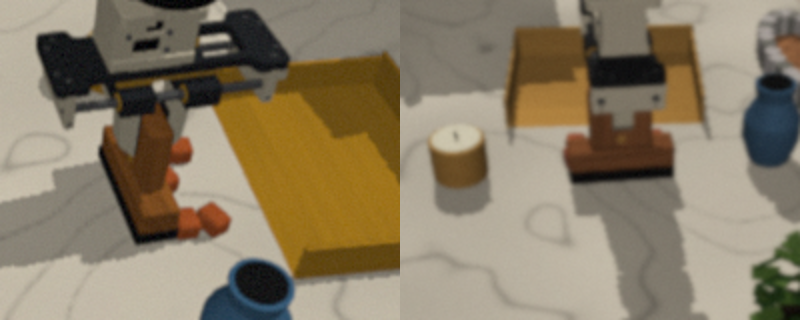

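All pieces are ahead of the foot (left half: pieces at (180–215, 150–222)), and none has escaped. I'll continue into the pan.

Call:
play_rows(
  claw=[0,0,0,0,0,0,0,0],
  offset=[
    [0,0.015,0],
    [0,0.02,0],
    [0,0.02,0],
    [0,0.02,0],
    [0,0.02,0],
    [0,0.02,0],
    [0,0.02,0],
    [0,0.02,0],
  ],
  angular=[
    [0,0,0],
    [0,0,0],
    [0,0,0],
    [0,0,0],
    [0,0,0],
    [0,0,0],
    [0,0,0],
    [0,0,0],
  ],
)

```text
t: 9.35
ee_pos: [0.6103, 0.1647, 0.0747]
ee_rot: [0.03, 1.0, 0.0, 0.0]
force: [0.3, -0.1, -3.0]
width: 0.0215
gripper_force: 40.0
```

Call:
play_rows(
  claw=[0,0,0],
  offset=[
    [0,0.014,0],
    [0,0.006,0],
    [0,0,0],
  ],
  angular=[
    [0,0,0],
    [0,0,0],
    [0,0,0],
  ],
)

```text
t: 9.72
ee_pos: [0.6115, 0.1836, 0.0746]
ee_rot: [0.03, 1.0, 0.0, -0.0]
force: [0.3, -0.1, -3.9]
width: 0.0216
gripper_force: 40.0
```

Run:
```python
from m import *
a=shot("scene","scene3")[0]; b=shot("side","side3")[0]
cv2.imwrite("pics/both3.png",np.hstack([cv2.resize(a[120:280,400:600,::-1],(400,320)),cv2.resize(b[50:210,200:400,::-1],(400,320))]))
```

```text
(no output)
```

View pics/both3.png

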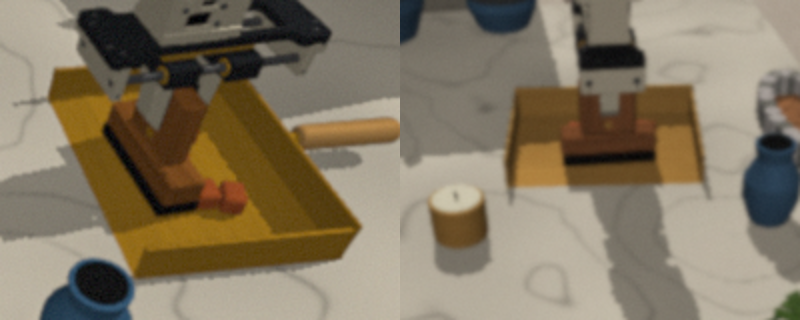

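The pieces sit well inside the pan at (210–240, 195). I'll back off, lift clear, and check the pan.

Call:
play_rows(
  claw=[0,0,0,0,0,0,0,0],
  offset=[
    [0,-0.015,0],
    [0,-0.025,0],
    [0,0,-0.03],
    [0,0,-0.03],
    [0.02,-0.055,0],
    [0.02,-0.055,0],
    [0.02,-0.055,0],
    [0.02,-0.055,0],
  ],
  angular=[
    [0,0,0],
    [0,0,0],
    [0,0,-0.06],
    [0,0,0],
    [0,0,0],
    [0,0,0],
    [0,0,0],
    [0,0,0],
  ],
)

```text
t: 10.82
ee_pos: [0.5278, -0.0794, 0.135]
ee_rot: [0.0, 1.0, -0.0, 0.0]
force: [1.5, -0.9, -2.2]
width: 0.0217
gripper_force: 40.0
```

Run:
```python
from m import *
d=np.array([.143,.990]); m=np.array([.990,-.143]); O=np.array([.597,.122])
for n in("scene","side"):
    im,de,c=shot(n,n+"4"); P=cloud(c,de);H,S,V,X,Y,Z,ok=masks(im,P)
    r=((H<13)&(S>150)&ok&(Y>.1)&(Z<.04)&(Z>.006)).astype(np.uint8)
    k,l,s,ce=cv2.connectedComponentsWithStats(r)
    for i in range(1,k):
        if s[i,4]>15:
            q=(P[l==i][:,:2]-O); print(n,s[i,4],"in",(q@d).min().round(3),(q@d).max().round(3),"lat",(q@m).min().round(3),(q@m).max().round(3))
a=cv2.imread("pics/scene4.png");b=cv2.imread("pics/side4.png")
cv2.imwrite("pics/both4.png",np.hstack([cv2.resize(a[110:270,400:600],(400,320)),cv2.resize(b[50:210,220:420],(400,320))]))
```

```text
scene 450 in 0.079 0.128 lat -0.054 0.008
scene 352 in 0.088 0.134 lat 0.036 0.07
side 138 in 0.083 0.164 lat 0.034 0.068
```

View pics/both4.png

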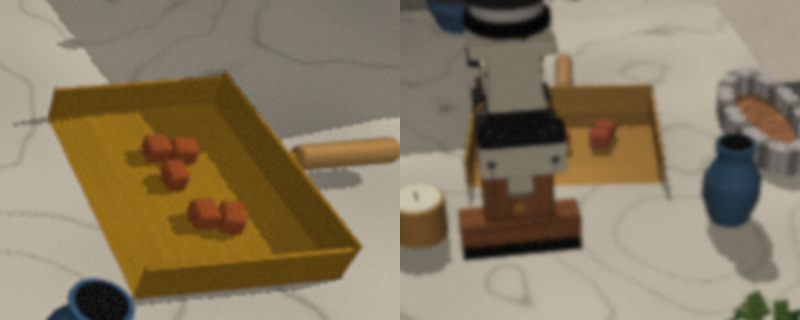

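All five pieces lie on the pan floor, at least 79 mm in. Returning the sweeper to the mat.

Call:
play_rows(
  claw=[0,0,0,0,0,0,0,0],
  offset=[
    [0.0195,-0.054,0],
    [0.0195,-0.054,0],
    [0.0195,-0.054,0],
    [0.0195,-0.054,0],
    [0.0185,-0.053,0],
    [0,0,0.03],
    [0,0,0.025],
    [0,0,0],
  ],
  angular=[
    [0,0,0],
    [0,0,0],
    [0,0,0],
    [0,0,0],
    [0,0,0],
    [0,0,0],
    [0,0,0],
    [0,0,0],
  ],
)

```text
t: 11.92
ee_pos: [0.4311, -0.345, 0.0781]
ee_rot: [0.0, 1.0, 0.002, -0.002]
force: [-0.4, 0.5, -2.1]
width: 0.0218
gripper_force: 40.0
```

Call:
play_rows(
  claw=[0,0,0,0],
  offset=[
    [0,0,0.004],
    [0,0,0.003],
    [0,0,0.002],
    [0,0,0],
  ],
  angular=[
    [0,0,0],
    [0,0,0],
    [0,0,0],
    [0,0,0],
  ],
)

```text
t: 12.42
ee_pos: [0.4328, -0.3456, 0.0709]
ee_rot: [-0.0, 1.0, -0.0, 0.0]
force: [0.8, -0.0, -3.0]
width: 0.0217
gripper_force: 40.0
```

Call:
play_rows(
  claw=[0,0],
  offset=[
    [0,0,0.001],
    [0,0,0],
  ],
  angular=[
    [0,0,0],
    [0,0,0],
  ],
)

```text
t: 12.68
ee_pos: [0.4329, -0.3458, 0.07]
ee_rot: [-0.0, 1.0, -0.0, 0.0]
force: [1.1, 0.4, -1.4]
width: 0.0217
gripper_force: 40.0
```

Call:
play_rows(
  claw=[0,0],
  offset=[
    [0,0,0.001],
    [0,0,0],
  ],
  angular=[
    [0,0,0],
    [0,0,0],
  ],
)

```text
t: 12.92
ee_pos: [0.433, -0.3458, 0.0699]
ee_rot: [-0.0, 1.0, -0.0, 0.0]
force: [-0.6, 1.7, 7.1]
width: 0.022
gripper_force: 40.0
```

Seated, with 7 N upward. Releasing slowly and then rising.

Call:
play_rows(
  claw=[0.6,0.6,0.6,0.6,0.6,0.6,0.6,0.6],
  offset=[
    [0,0,0],
    [0,0,0],
    [0,0,0],
    [0,0,0],
    [0,0,-0.03],
    [0,0,-0.05],
    [0,0,-0.05],
    [0,0,0],
  ],
  angular=[
    [0,0,0],
    [0,0,0],
    [0,0,0],
    [0,0,0],
    [0,0,0],
    [0,0,0],
    [0,0,0],
    [0,0,0],
  ],
)

```text
t: 13.92
ee_pos: [0.4343, -0.3472, 0.2029]
ee_rot: [-0.0, 1.0, -0.003, 0.003]
force: [-1.1, 0.7, -0.7]
width: 0.0552
gripper_force: 0.0
```

Run:
```python
from m import *
for n in("side","scene"):
    im,de,c=shot(n,n+"5"); P=cloud(c,de);H,S,V,X,Y,Z,ok=masks(im,P)
    w=(H>=4)&(H<20)&(S>90)&ok&(abs(Y+.345)<.06)&(abs(X-.43)<.08)
    t=P[w&(Z>.1)&(Z<.12)]; f=P[w&(Z>.036)&(Z<.052)]; print(n,np.median(t[:,2]),rect(t),np.median(f[:,2]),rect(f))
    for tag,cx,cy in(("vase",.78,.021),("candle",.417,.052),("planter",.708,-.33)):
        z=np.load(f"pics/{n}0.npz");P0=cloud(c,z["de"])
        for Q in(P0,P):
            p=Q[(abs(Q[...,0]-cx)<.07)&(abs(Q[...,1]-cy)<.07)&(Q[...,2]>.012)&(Q[...,2]<.2)];print(tag,p.min(0).round(3),p.max(0).round(3))
a=cv2.imread("pics/scene5.png");b=cv2.imread("pics/side5.png");cv2.imwrite("pics/both5.png",np.hstack([cv2.resize(a,(400,250)),cv2.resize(b,(400,250))]))
```

```text
side 0.11344163737287682 ((432.05999755859375, -348.2803039550781), (20.58827018737793, 67.03226470947266), 89.51988220214844) 0.044962969022868504 ((431.8096618652344, -346.9532470703125), (118.90094757080078, 37.51188278198242), 0.48690661787986755)
vase [ 0.745 -0.014  0.012] [0.813 0.043 0.105]
vase [ 0.745 -0.013  0.012] [0.813 0.044 0.105]
candle [0.385 0.019 0.012] [0.448 0.085 0.058]Traceback (most recent call last):
  File "<stdin>", line 9, in <module>
    return umr_minimum(a, axis, None, out, keepdims, initial, where)
ValueError: zero-size array to reduction operation minimum which has no identity
```

Run:
```python
from m import *
im,de,c=shot("scene","scene5"); P=cloud(c,de); P0=cloud(c,np.load("pics/scene0.npz")["de"])
for tag,cx,cy in(("vase",.78,.021),("candle",.417,.052),("planter",.708,-.33)):
    for Q in(P0,P):
        p=Q[(abs(Q[...,0]-cx)<.06)&(abs(Q[...,1]-cy)<.06)&(Q[...,2]>.012)&(Q[...,2]<.16)];print(tag,len(p),p.min(0).round(3) if len(p) else 0,p.max(0).round(3) if len(p) else 0)
b=cv2.imread("pics/scene5.png"); cv2.imwrite("pics/s5.png",b)
```

```text
vase 2323 [ 0.751 -0.012  0.012] [0.815 0.054 0.103]
vase 2322 [ 0.752 -0.012  0.012] [0.815 0.053 0.103]
candle 774 [0.387 0.02  0.012] [0.451 0.083 0.057]
candle 776 [0.387 0.02  0.012] [0.451 0.084 0.057]
planter 5888 [ 0.658 -0.382  0.012] [ 0.762 -0.279  0.151]
planter 5882 [ 0.656 -0.381  0.012] [ 0.762 -0.279  0.151]
```

View pics/s5.png

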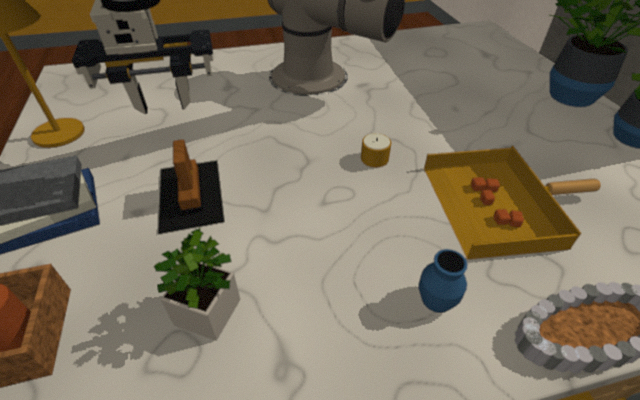

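The sweeper stands upright on the mat at (188,180), the five pieces are in the pan at (475–520, 180–220), the vase, candle and planter have not moved, and the gripper is clear.

```bash
python3 -c "
from cell import *
print(finish_job())"
```

```text
the job is handed in; nothing more can be done
None
```

The job is handed in at about 14 s: all five pieces are in the dustpan past its lip, the sweeper is back upright lengthwise on its mat and released, and the vase, candle and planter did not move.

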